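# Set the travel stop of a haptic drive unit with a setting block

### The arm

A 6-joint arm with a two-finger parallel gripper is mounted at the origin on the work surface. World frame = base frame: x ahead of the robot, y to its left, z up, the work surface at z = 0. Lengths are in m, angles in degrees, forces in N, time in s.
With the tool pointing down it reaches from about 0.25 to 0.725 m from the base axis. Payload 9.7 kg.
Tool frame: the origin (TCP) lies at the very end of the fingers, on their centre line; the grasp point (between the pads) lies 19 mm behind it (bot.pinch_z is the distance from the TCP to the grasp point, in m); z points along the fingers, y is the direction in which the jaws open and shut (so a half turn about z gives the same grasp; the last joint's range is limited). The gripper opens to 85 mm and grips with 20 to 120 N. Pads are 22 mm wide; open, the fingers measure 114 mm over their backs; the gripper's body (76 mm by 85 mm) begins 54 mm behind the grasp point. The pads swing forward as they close: fully open they stand 13 mm farther back than shut.
Start: joints at [-71.219, 4.979, 10.078, 95.1, 0, 90], TCP at [0.177, -0.521, 0.231] pointing down, gripper open.
Joint ranges: [-179.16, 179.16], [-48.56, 103.87], [-65.8, 70.77], [-126.05, 130.52], [-82.76, 87.17], [-180, 180]. Speed limits (degrees/s): [127.2, 127.2, 147.25, 180, 180, 180].

### API

Orientations are given as [roll, pitch, yaw] about the fixed x, y, z axes, in that order (R = Rz(yaw) Ry(pitch) Rx(roll)).
In Python, from workcell import telemetry, cams, order, bot gives the robot as it stands.
- The arm moves only by the shell command python3 -m handwheel 'ROWS' [FORCE]. ROWS is JSON, a list of rows, each a list of 5 numbers: the opening, from 0 (shut) to 1 (fully open), then the shift along the tool's x, y, z in m, then the turn about the tool's z in degrees. A call has 1 to 8 rows; each row is the pose to reach, as a shift and turn from the pose commanded when the call began, along the tool's axes at that moment; what a row does not reach only later rows make up. A row lasts 1/12 s, in which the tool goes at most 41.7 mm and 7.16 degrees, less where a joint would pass 70% of its speed; a pose out of reach is approached as far as the arm can. A call with a gripper value outside its range is refused whole. The fingers move at their own pace and stop on an object; FORCE is the grip in N (left out, the last holds). Time passes only in rows, so rows that repeat a pose let the fingers close. It gives the time, the measured TCP pose, the force and the opening at its end, in the units of the state.
- telemetry.get_state(): the state, without advancing time (a new reading comes with each control period).
- cams.camera(name): name is "scene" or "side" or "wrist"; returns (picture, depth): 384x512x3 uint8, red, green, blue; 384x512 float32, m along the optical axis (not along the pixel's ray), 0 where there is no reading.
- cams.calibration(name): a dict with "fx", "fy", "cx", "cy" (pixels), "extrinsics" (4x4, takes a point from world to camera coordinates). Camera axes: x right, y down, z forward; pixel columns grow to the right and rows downward; lengths in m; the calibration is good to about 2 mm. A picture is of the moment at which its call begins: read the wrist's pose just before it. calibration takes no time and is no camera call; for the wrist camera it gives the pose at the moment of the call.
- order.hand_in(): hands the job in, once; it reports no verdict.
Trained networks look in the newest picture that a camera, given by its name, has taken for a name from the list of things; names that differ only in an ending like _2 or _b are one class to them, and where a whole thing is asked for, a point or a joint stands for the part that bears it (a point fixed in the world has none). Each returns a list of dicts, best first, with "conf" (0 to 1); they miss things now and then, are a little off and sometimes report something else, mostly with a low value. They report only what shows in the picture. A call takes as long as a camera call. They do not tell look-alikes from the thing itself.
- cams.outline_of(camera, target): "pixels" (384x512 bool, what is visible of it) and "point" ([column, row] in pixels, amid what is visible of it).
The state is a dict: "t": time; "joints": joint angles; "qd": joint speeds; "tau": joint torques, N m; "tcp_pos": TCP position; "tool_rot": TCP orientation; "ft_force": force on the tool from outside, world axes, zero at the start; "moment": the same for the moment, N m; "grip_width": finger opening in m.
Only numpy, scipy, OpenCV 4.12 (cv2) and the standard library are available. Lean on these libraries where they do the work, as an engineer would, in place of code of your own. Each camera call takes 0.05 s, during which the arm holds its last target. There are 200 camera calls.

### The job

Set the travel stop of the drive unit: with the nut driver, turn the hex-headed stop screw down until the setting block lying under its rubber tip just drags, that is, sliding the block along the arm by its tail blade takes a light pull of about 3 to 4 N, against about 1 N when it is free; feel it by sliding, and never nip the block hard. Leave the block on the arm under the tip with that drag, and stand the driver back upright in its stand. Turn the screw only with the driver, not with the fingers, and leave the mug, the mouse and the link rod where they are.

Things in the scene. Friction and masses are not known exactly. Their poses are not given: they have to be found in the camera images.
- drive_unit: Fixed grey aluminium unit on a 255 x 150 mm plate (top z = 12 mm, x from -90). Origin: table level on the stop screw's axis; z up, x towards its black motor, y across. A flat arm (top z = 30 mm, 56 wide, x from -50) runs along x through a bridge: legs at y +-42, crossbar 30 mm deep in x, top z = 100. Arm lips at y +-20 (x +-35, to z 37) guide the block with 4.5 mm play each side. Motor: x 75 to 155, to z 92
- stop_screw: Vertical steel screw in the crossbar. Origin: top centre of its hex head (16 mm across flats, 18 mm tall, top 4.5 mm bevelled); x axis square to a flat. Clockwise from above lowers it 10 mm per turn, stiff (0.06 Nm). x along the unit's x: origin z = 132 mm, rubber tip nominally 3.7 mm above the block, but wear makes that 1.9 to 5.5. Starts 0 to 0.7 rad clockwise of this. Tip: spring, 5 N/mm; over 15 N is a hard nip
- block_tab (a point): Point on the upright tail blade (12 thick, 42 long, z 4 to 38 mm) of the loose setting block, where to grip it: 21 mm above the block's underside. Block: dark steel bar 80 x 26 x 18 mm, 160 to 240 g with blade, on the arm along the unit's x, blade past the arm's end, 68 to 80 mm from the screw; nose 105 mm ahead (x). Friction about 0.6: free, it slides with about 1 N; each N of tip force adds about 1 N
- driver_grip (a point): Middle of the black handle (24 x 24 x 70 mm, square, faces along x and y) of the loose nut driver, 140 g, standing upright, socket down, in its stand. 83 mm above the socket's mouth; handle top (with 4 mm end cap) 122 mm above the mouth; z along the driver, up
- driver_mouth (a point): Centre of the mouth (lower end) of the driver's hex socket: 17 mm across flats (0.5 mm play a side, 0.12 to 0.15 rad of turning play each way), 18 mm deep, flats square to x, 28 mm over its outside, 25 mm long; thin shank above. Seated on the screw it sits 18 mm below the screw's top and can stand there by itself
- driver_stand: Fixed grey block 70 x 70 x 40 mm with an upright round hole (32 mm wide, 28 mm deep, floor at z = 12 mm) in its middle for the driver's socket. Origin: centre of its underside. It stands left or right of the drive unit
- mug: Bystander: blue mug, 80 mm wide, 95 mm tall; origin at the centre of its underside, handle at +y. Not to be moved
- mouse: Bystander: black computer mouse, 100 x 60 x 31 mm; origin at the centre of its underside. Not to be moved
- link_rod: Bystander: spare aluminium link rod lying on the table, 188 mm long along x, 18 mm thick ends; origin at the middle of its underside. Not to be moved
Not all that is in view belongs to the job. What is shaped like the part that bears block_tab but purple is not meant. What is shaped like the part that bears driver_grip but green is not meant.

How it is judged (in metres and radians):
On the way, in this order (a step that is already met when the one before it is completed fails the run):
1. the driver is seated on the screw's head (z of driver_mouth in the frame of stop_screw below -0.007 m and horizontal distance between driver_mouth and stop_screw below 0.005 m), for 0.1 s.
2. the block is slid under the bearing tip (it has been moved 3 mm, or is moving) (contact force between stop_screw and setting_block above 0.6 N and (distance of block_tab from where it was at the start of the episode above 0.003 m or linear speed of setting_block above 0.002 m/s)), for 0.05 s.
At the end, for the whole second after the job is handed in: The block lies level on the arm under the stop tip, which bears on it with 0.6 to 5.4 N (a light drag), its blade's grip point 45 to 102 mm in front of the screw's axis; the driver stands upright (within 0.12 rad) in its stand, on the floor of the hole; both are at rest (contact force between stop_screw and setting_block between 0.6 and 5.4 N and x of block_tab in the frame of drive_unit between -0.102 and -0.045 m and angle between block_tab's own z axis and vertical below 0.06 rad and z of driver_mouth in the frame of driver_stand below 0.018 m and horizontal distance between driver_mouth and driver_stand below 0.008 m and angle between driver_mouth's own z axis and vertical below 0.12 rad and linear speed of setting_block below 0.01 m/s and linear speed of driver below 0.02 m/s); the robot touches nothing.
It fails at once if the tip nips the block with more than 15 N (contact force between stop_screw and setting_block above 15 N).
It fails at once if the fingers touch the stop screw (contact force between the fingers and stop_screw above 1 N).
It fails at once if a bystander is moved more than 20 mm (distance of any of mug, mouse, link_rod from where it was at the start of the episode above 0.02 m).
It also fails if it takes over 72 s, if anything falls off the work surface, if the arm or the gripper's body presses on something with over 40 N, if the wrist force passes 120 N, or if a joint passes its speed limit or range.

## Working session

There is one attempt and no reset: what is moved stays moved. The work goes in short steps, Python scripts to look and compute and a shell command to move; the robot and the scene stay as the last step left them, time stands still between calls to the robot, and variables do not carry over. Pictures are saved under pics/ and viewed, about 8 in all and at most 12, crops included, and the job is handed in when it is done.

```bash
ls; mkdir -p pics; cat > h.py <<'E'
import numpy as np, cv2
from workcell import telemetry, cams, order, bot
def snap(n,f):
    p,d=cams.camera(n); cv2.imwrite(f'pics/{f}.png',p[:,:,::-1]); np.savez(f'pics/{f}.npz',d=d,p=p,**{k:np.array(v) for k,v in cams.calibration(n).items()}); return p,d,cams.calibration(n)
def world(d,c):
    v,u=np.mgrid[:384,:512]; X=np.stack([(u-c['cx'])/c['fx']*d,(v-c['cy'])/c['fy']*d,d,np.ones_like(d)],-1)
    return (X@np.linalg.inv(np.array(c['extrinsics'])).T)[...,:3]
E
python3 - <<'E'
from h import *
s=telemetry.get_state(); print(s)
for n in ('scene','side'):
    p,d,c=snap(n,n+'0'); W=world(d,c); print(n,np.linalg.inv(np.array(c['extrinsics']))[:3,3])
    for t in ('drive_unit','stop_screw','block_tab','driver_grip','driver_stand','mug','mouse','link_rod'):
        for o in cams.outline_of(n,t)[:3]:
            m=o['pixels']&(d>0); w=W[m]
            print(t,round(o['conf'],2),np.round(o['point']),m.sum(), np.round(np.percentile(w,[2,50,98],axis=0),3).tolist() if m.sum() else '')
a=cv2.imread('pics/scene0.png');b=cv2.imread('pics/side0.png');cv2.imwrite('pics/a.png',cv2.resize(np.vstack([a,b]),(800*512*0+ 400,600)))
E
```

```text
pics
{'t': 0.0, 'joints': array([-7.12183351e+01,  5.00941137e+00,  1.00342172e+01,  9.50986490e+01,
        2.40440964e-03,  8.99993121e+01]), 'qd': array([ 0.00396844, -0.03046845,  0.01535963,  0.06895957,  0.09294637,
        0.04041188]), 'tau': array([-5.68423347e-04, -5.20388746e+01,  4.64803147e+01,  1.65205181e-02,
       -6.27136001e-05, -3.36587355e-06]), 'tcp_pos': array([ 0.17701803, -0.52049585,  0.23059714]), 'tool_rot': array([-1.79926157e+02, -2.40529427e-03,  1.87823497e+01]), 'ft_force': array([ 0.3162645 , -0.19463516, -0.83950525]), 'moment': array([-0.00017085,  0.01119654,  0.00801776]), 'grip_width': 0.0853102728728613}
scene [ 0.98225575 -0.71115327  0.79412053]
drive_unit 0.78 [269. 228.] 3367 [[0.486, -0.082, 0.005], [0.626, -0.042, 0.029], [0.726, 0.057, 0.104]]
stop_screw 0.41 [253. 196.] 43 [[0.559, -0.016, 0.109], [0.568, -0.012, 0.125], [0.574, -0.001, 0.132]]
block_tab 0.81 [238. 210.] 225 [[0.482, -0.021, 0.034], [0.52, -0.012, 0.048], [0.599, 0.002, 0.069]]
block_tab 0.57 [205. 196.] 252 [[0.353, -0.036, 0.001], [0.374, 0.017, 0.017], [0.38, 0.076, 
[... 1269 characters left out ...]
_grip 0.58 [332. 181.] 331 [[0.38, -0.385, 0.002], [0.393, -0.211, 0.071], [0.446, -0.202, 0.124]]
driver_grip 0.25 [257. 165.] 187 [[0.644, -0.364, 0.001], [0.728, -0.324, 0.013], [0.825, -0.299, 0.022]]
driver_stand 0.71 [302. 185.] 391 [[0.448, -0.272, 0.004], [0.482, -0.215, 0.037], [0.522, -0.201, 0.044]]
mug 0.89 [220. 271.] 1865 [[0.456, 0.248, 0.007], [0.493, 0.31, 0.063], [0.539, 0.34, 0.097]]
mouse 0.81 [140. 256.] 767 [[0.682, 0.258, 0.004], [0.725, 0.302, 0.026], [0.768, 0.331, 0.035]]
mouse 0.15 [236. 211.] 3218 [[0.473, -0.071, 0.004], [0.602, 0.027, 0.032], [0.71, 0.068, 0.107]]
link_rod 0.68 [262. 166.] 90 [[0.645, -0.341, 0.005], [0.7, -0.317, 0.015], [0.828, -0.299, 0.023]]
```

```bash
python3 -c "
import cv2,numpy as np
a=cv2.imread('pics/scene0.png')[120:350,120:400];b=cv2.imread('pics/side0.png')[110:340,120:400]
cv2.imwrite('pics/b.png',cv2.resize(np.vstack([a,b]),None,fx=1.3,fy=1.3,interpolation=2))"
```

```text
(no output)
```

View pics/b.png

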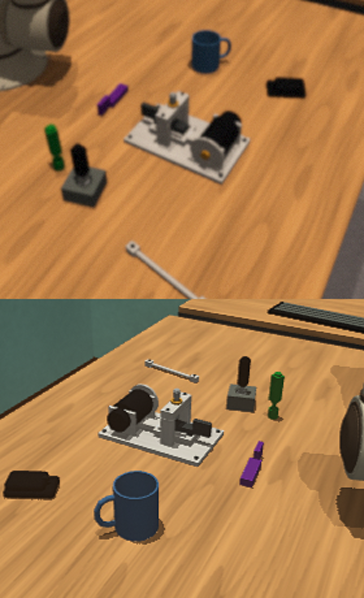

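```bash
cat >> h.py <<'E'
def rect(w,z0,z1,lo,hi):
    m=(w[...,2]>z0)&(w[...,2]<z1)&(w[...,0]>lo[0])&(w[...,0]<hi[0])&(w[...,1]>lo[1])&(w[...,1]<hi[1])
    q=w[m][:,:2]
    if len(q)<5: return len(q),None
    r=cv2.minAreaRect((q*1000).astype(np.float32)); return len(q),np.round(q.mean(0)*1000,1),np.round(r[0],1),np.round(r[1],1),round(r[2],1)
E
python3 - <<'E'
from h import *
for f in ('scene0','side0'):
    z=dict(np.load(f'pics/{f}.npz')); W=world(z['d'],z)
    print(f)
    print('stand',rect(W,.035,.045,(.42,-.32),(.56,-.18)))
    print('handle',rect(W,.075,.14,(.45,-.29),(.54,-.2)), W[(abs(W[...,0]-.49)<.03)&(abs(W[...,1]+.24)<.03)][:,2].max())
    print('plate',rect(W,.008,.016,(.44,-.14),(.8,.14)))
    print('crossbar',rect(W,.096,.104,(.50,-.1),(.63,.1)))
    print('head',rect(W,.116,.14,(.5,-.06),(.62,.06)))
    print('motor',rect(W,.06,.1,(.63,-.1),(.8,.1)))
    print('block',rect(W,.05,.075,(.44,-.08),(.55,.08)))
c=cams.calibration('wrist');s=telemetry.get_state();print(np.linalg.inv(c['extrinsics'])[:3],s['tcp_pos'],c['fx'])
E
```

```text
scene0
stand (438, array([ 495.7, -247.9]), array([ 489.7, -242.6]), array([72.1, 74. ]), 14.7)
handle (243, array([ 494.8, -247.1]), array([ 491.1, -242.7]), array([25.1, 24.7]), 85.6) 0.13639519147264778
plate (1374, array([608.2, -35.4]), array([602.6,  -7.5]), array([153., 255.]), 89.3)
crossbar (192, array([567.2, -13.2]), array([564.7,  -7.2]), array([100.6,  32.5]), 88.9)
head (38, array([566.2, -10.2]), array([565.3,  -8.8]), array([14.4, 13.5]), 30.2)
motor (776, array([685.8, -17.1]), array([678.9,  -4.4]), array([ 74.3, 135.8]), 1.7)
block (98, array([503.1, -10.4]), array([520. , -19.1]), array([31. , 86.8]), 59.6)
side0
stand (218, array([ 485.1, -235.6]), array([ 487.7, -242.7]), array([69.9, 74.7]), 14.9)
handle (161, array([ 485.2, -234.9]), array([ 486.9, -238.3]), array([26.6, 24.7]), 88.4) 0.13767242102780708
plate (1044, array([568. ,  29.1]), array([598.5,  -6.5]), array([154.6, 256.1]), 89.1)
crossbar (150, array([558.1,   4.7]), array([562.6,  -7. ]), array([32.8, 99.8]), 0.8)
head (41, array([560.1,  -4.4]), array([560.8,  -5.9]), array([15.6, 12.7]), 32.1)
motor (644, array([667.1,   3.9]), array([675.3,  -1.1]), array([133.2,  71.5]), 88.3)
block (191, array([512.9,  -4.9]), array([512.8,  -5.5]), array([97.1, 74.1]), 89.8)
[[ 3.20979071e-01 -9.13821515e-01 -2.48802481e-01  2.39347358e-01]
 [-9.47086009e-01 -3.09906733e-01 -8.35817510e-02 -4.98733430e-01]
 [-7.26761725e-04  2.62465341e-01 -9.64941147e-01  3.75615098e-01]] [ 0.17708895 -0.52074386  0.23133803] 319.20674499778085
```

```bash
python3 -m handwheel '[[1,0.041,-0.0285,0.002,1.2],[1,0.07,-0.05,0.004,4],[1,0.105,-0.07,0.006,6],[1,0.14,-0.1,0.008,8],[1,0.175,-0.12,0.01,10],[1,0.21,-0.145,0.012,12],[1,0.24,-0.165,0.014,14],[1,0.262,-0.182,0.016,19.8]]' 60
python3 -m handwheel '[[1,0.03,-0.02,0,0],[1,0.04,-0.03,0,0]]'; python3 -c "
from h import *
s=telemetry.get_state();print(s['tcp_pos'],s['tool_rot'],s['t'])"
```

```text
t: 1.57
tcp_pos: [0.3679, -0.2615, 0.2154]
tool_rot: [-180.0, -0.0, -1.0]
ft_force: [0.6, -0.7, -0.6]
grip_width: 0.0851
t: 1.73
tcp_pos: [0.4094, -0.2324, 0.2152]
tool_rot: [-180.0, -0.1, -0.9]
ft_force: [0.2, -0.5, 0.1]
grip_width: 0.0854
[ 0.40940488 -0.23244905  0.21523767] [-1.79990772e+02 -6.74203679e-02 -9.23243569e-01] 1.7333
```

```bash
python3 -m handwheel '[[1,0.02,-0.032,0.002,0],[1,0.04,-0.065,0.004,0],[1,0.061,-0.098,0.006,0],[1,0.082,-0.131,0.008,0],[1,0.103,-0.164,0.01,0],[1,0.124,-0.197,0.013,0],[1,0.142,-0.2276,0.015,0],[1,0.142,-0.2276,0.015,0]]'
python3 - <<'E'
from h import *
s=telemetry.get_state();print(s['tcp_pos'],s['tool_rot'],s['ft_force'])
p,d,c=snap('wrist','w1');W=world(d,c)
for t in ('stop_screw','block_tab'):
  for o in cams.outline_of('wrist',t)[:2]:
    m=o['pixels']&(d>0); w=W[m]; print(t,o['conf'],o['point'],m.sum(),np.round(np.percentile(w,[2,50,98],axis=0),4).tolist())
    np.save(f'pics/{t}_m.npy',o['pixels'])
lo,hi=(.5,-.08),(.62,.08)
print('headtop',rect(W,.128,.14,lo,hi)); print('crossbar',rect(W,.096,.104,lo,hi)); print('block',rect(W,.044,.052,(.45,-.06),(.56,.05)));print('blade',rect(W,.060,.075,(.45,-.06),(.56,.05)))
cv2.imwrite('pics/w1b.png',cv2.resize(cv2.imread('pics/w1.png'),None,fx=1.5,fy=1.5,interpolation=2))
E
```

```text
t: 2.4
tcp_pos: [0.5551, -0.0054, 0.1988]
tool_rot: [-179.9, 0.0, -0.4]
ft_force: [0.6, -0.5, 0.9]
grip_width: 0.0853
[ 0.55511347 -0.00542518  0.19884806] [-1.79912334e+02  3.97845314e-02 -4.43217331e-01] [ 0.6175989  -0.51952611  0.87466535]
stop_screw 0.67 [256.0, 193.6] 530 [[0.552, -0.0169, 0.1071], [0.5625, -0.0092, 0.1321], [0.5689, -0.0015, 0.1343]]
block_tab 0.75 [232.0, 323.8] 2127 [[0.3525, -0.0345, 0.0034], [0.3706, 0.0208, 0.0199], [0.3764, 0.0798, 0.0401]]
headtop (452, array([561.2,  -9.6]), array([560.4,  -9.6]), array([17.3, 16.3]), 63.8)
crossbar (3692, array([561.8,  -9.8]), array([560.5,  -9.7]), array([98. , 30.1]), 89.3)
block (345, array([522. ,  -8.4]), array([522.1,  -8.6]), array([25.3, 15.2]), 89.8)
blade (590, array([497.6,  -8.3]), array([495.9,  -8.3]), array([11.4, 42.4]), 89.2)
```

View pics/w1b.png

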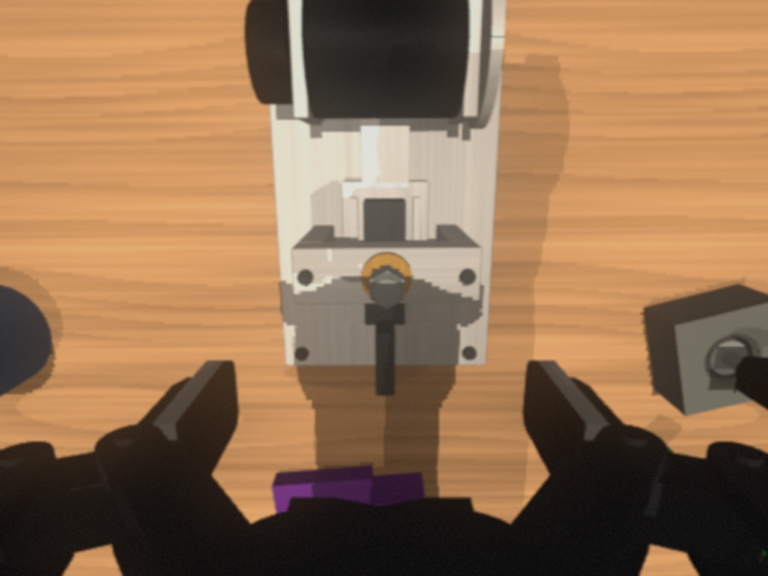

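```bash
python3 - <<'E'
from h import *
z=dict(np.load('pics/w1.npz')); W=world(z['d'],z)
for z0,z1 in ((.1335,.14),(.131,.14),(.128,.14),(.120,.14),(.112,.14)):
    m=(W[...,2]>z0)&(W[...,2]<z1)&(abs(W[...,0]-.561)<.02)&(abs(W[...,1]+.009)<.02)
    q=W[m][:,:2]*1000
    if len(q)<20: print(len(q));continue
    th=np.radians(np.arange(360)); h=(q@np.array([np.cos(th),np.sin(th)])).max(0)
    hw=(h+np.roll(h,180))/2
    k=(hw*np.exp(-6j*th)).mean()*2; c=[(h*np.cos(th)).mean()*2,(h*np.sin(th)).mean()*2]
    # flats dir = min of hw
    print(z0,len(q),'amp',abs(k),'corner',np.degrees(-np.angle(k))/6*-1*-1 %60, 'flatdir min', np.argmin(hw[:60]+hw[60:120]+hw[120:180]),np.round(hw.min(),2),np.round(hw.max(),2),c,W[m][:,2].max())
a=cv2.imread('pics/w1.png')[155:225,215:297];cv2.imwrite('pics/w1c.png',cv2.resize(a,None,fx=8,fy=8,interpolation=2))
E
```

```text
0.1335 81 amp 0.04126545173358715 corner 46.95141258479451 flatdir min 12 5.55 6.13 [np.float64(560.2745958864771), np.float64(-9.67698101971654)] 0.13494715960801518
0.131 315 amp 0.013769589299518943 corner 1.526584612066129 flatdir min 31 6.67 7.14 [np.float64(560.464967062964), np.float64(-9.509352226016865)] 0.13494715960801518
0.128 452 amp 0.3707191035586803 corner 58.30591649713821 flatdir min 29 8.03 9.08 [np.float64(560.4177235057066), np.float64(-9.625803710914674)] 0.13494715960801518
0.12 508 amp 0.39107539638087035 corner 57.21960930903927 flatdir min 29 8.03 9.08 [np.float64(560.5144857616978), np.float64(-9.572240255039034)] 0.13494715960801518
0.112 538 amp 0.3903240273120535 corner 57.244699573141645 flatdir min 29 8.03 9.08 [np.float64(560.5147520050037), np.float64(-9.570959858817806)] 0.13494715960801518
```

View pics/w1c.png

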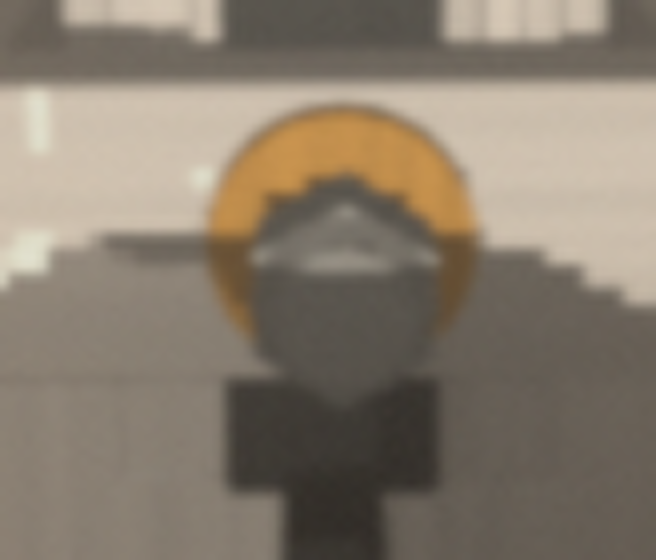

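```bash
python3 -m handwheel '[[1,-0.01,0.038,0.002,0],[1,-0.02,0.076,0.004,0],[1,-0.03,0.114,0.006,0],[1,-0.042,0.152,0.008,0],[1,-0.054,0.19,0.009,0],[1,-0.066,0.225,0.009,0],[1,-0.072,0.239,0.009,0],[1,-0.072,0.239,0.009,0]]'
python3 - <<'E'
from h import *
s=telemetry.get_state();print(s['tcp_pos'],s['tool_rot'])
p,d,c=snap('wrist','w2');W=world(d,c)
lo,hi=(.42,-.31),(.56,-.18)
print('stand',rect(W,.036,.044,lo,hi)); print('top',rect(W,.125,.14,lo,hi));print('hdl',rect(W,.07,.14,lo,hi))
for o in cams.outline_of('wrist','driver_grip')[:2]:
    m=o['pixels']&(d>0)&(W[...,2]>.05); print(o['conf'],o['point'],rect(W[m],.05,.15,lo,hi),rect(W[m],.12,.15,lo,hi))
E
```

```text
t: 3.22
tcp_pos: [0.4745, -0.2517, 0.1917]
tool_rot: [180.0, -0.0, -1.4]
ft_force: [0.5, -0.0, -0.7]
grip_width: 0.0854
[ 0.47452327 -0.25165917  0.19166656] [ 1.79958282e+02 -1.37847984e-02 -1.37447231e+00]
stand (3838, array([ 495. , -242.2]), array([ 487.5, -240.8]), array([70.3, 70.2]), 14.8)
top (1246, array([ 489.3, -241.1]), array([ 487.7, -241. ]), array([23.7, 24.2]), 87.0)
hdl (1632, array([ 491.6, -241.4]), array([ 487.7, -241. ]), array([23.9, 24.2]), 86.2)
0.9 [220.7, 277.2] (0, None) (0, None)
0.69 [239.3, 175.3] (1641, array([ 491.8, -241.4]), array([ 487.7, -241. ]), array([23.9, 24.2]), 86.2) (1276, array([ 489.6, -241.2]), array([ 487.7, -241. ]), array([23.7, 24.2]), 87.0)
```

View pics/w2.png

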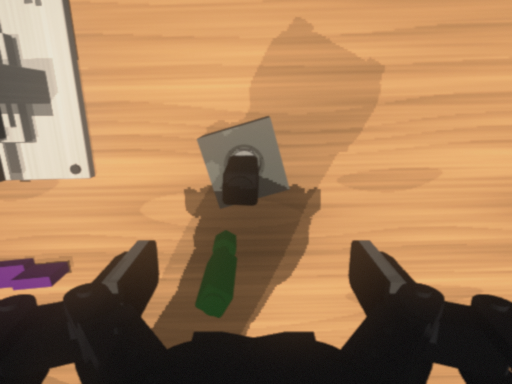

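```bash
cat >> h.py <<'E'
def to(x,y,z,yaw):
    "shift and turn for a move from the measured pose to the given world TCP pose"
    s=telemetry.get_state();p=s['tcp_pos'];a=np.radians(s['tool_rot'][2]);d=np.array([x,y,z])-p
    c,n=np.cos(a),np.sin(a);print('at',np.round(p,4),'rot',np.round(s['tool_rot'],2),'F',np.round(s['ft_force'],2),'j',np.round(s['joints'],1),'t',s['t'])
    print('go',np.round([d[0]*c+d[1]*n,d[0]*n-d[1]*c,-d[2]],4),'turn',round((s['tool_rot'][2]-yaw+180)%360-180,2))
E
python3 -m handwheel '[[1,0,0,0,0],[1,0,0,0,0]]' >/dev/null; python3 -c "
from h import *
to(.4877,-.241,.076,-3.3)"
```

```text
at [ 0.4771 -0.2471  0.1915] rot [-1.7998e+02 -2.0000e-02 -9.6000e-01] F [ 0.15  0.31 -0.01] j [-27.4   2.6   3.1  90.5   0.  153.6] t 3.4833
go [ 0.0105 -0.0063  0.1155] turn 2.34
```

```bash
python3 -m handwheel '[[1,0.0105,-0.0063,0.02,2.3],[1,0.0105,-0.0063,0.055,2.3],[1,0.0105,-0.0063,0.09,2.3],[1,0.0105,-0.0063,0.1155,2.3],[1,0.0105,-0.0063,0.1155,2.3],[1,0.0105,-0.0063,0.1155,2.3],[0.15,0.0105,-0.0063,0.1155,2.3],[0,0.0105,-0.0063,0.1155,2.3]]' 60
python3 -m handwheel '[[0,0,0,0,0],[0,0,0,0,0],[0,0,0,0,0],[0,0,0,0,0]]' 
python3 -c "
from h import *
to(.4877,-.241,.2,-3.3)"
```

```text
t: 4.15
tcp_pos: [0.4888, -0.2419, 0.0782]
tool_rot: [179.9, -0.2, -3.3]
ft_force: [0.4, -0.7, 0.6]
grip_width: 0.0638
t: 4.48
tcp_pos: [0.4879, -0.2419, 0.0766]
tool_rot: [180.0, -0.1, -3.3]
ft_force: [0.1, 0.6, 5.1]
grip_width: 0.0233
at [ 0.4879 -0.2419  0.0766] rot [ 1.7998e+02 -7.0000e-02 -3.3000e+00] F [0.09 0.57 5.08] j [-26.4   4.   -8.1  77.9   0.  156.9] t 4.4833
go [-0.0003 -0.0008 -0.1234] turn 0.0
```

```bash
python3 -m handwheel '[[0,0,0,-0.025,0],[0,0,0,-0.06,0],[0,0,0,-0.095,-7],[0,0.005,-0.01,-0.125,-14],[0,0.012,-0.045,-0.145,-21],[0,0.022,-0.083,-0.158,-28],[0,0.032,-0.122,-0.158,-35],[0,0.041,-0.16,-0.158,-42]]'; python3 -c "
from h import *
to(.562,-.009,.235,207.5)"
```

```text
t: 5.15
tcp_pos: [0.5383, -0.0828, 0.2349]
tool_rot: [179.9, -0.1, 39.0]
ft_force: [0.4, -1.2, -1.6]
grip_width: 0.0233
at [ 0.5383 -0.0828  0.2349] rot [ 1.7993e+02 -9.0000e-02  3.9000e+01] F [ 0.45 -1.17 -1.55] j [ -8.8   4.2   9.7  95.3   0.  132.2] t 5.15
go [ 0.0649 -0.0425 -0.0001] turn -168.5
```

```bash
python3 -m handwheel '[[0,0.025,-0.016,0,-7],[0,0.05,-0.032,0,-14],[0,0.065,-0.0425,0,-21],[0,0.065,-0.0425,0,-28],[0,0.065,-0.0425,0,-35],[0,0.065,-0.0425,0,-42],[0,0.065,-0.0425,0,-49],[0,0.065,-0.0425,0,-56]]' >/dev/null
python3 -m handwheel '[[0,0,0,0,-7],[0,0,0,0,-14],[0,0,0,0,-21],[0,0,0,0,-28],[0,0,0,0,-35],[0,0,0,0,-42],[0,0,0,0,-49],[0,0,0,0,-56]]' >/dev/null
python3 -m handwheel '[[0,0,0,0,-7],[0,0,0,0,-14],[0,0,0,0,-21],[0,0,0,0,-28],[0,0,0,0,-35],[0,0,0,0,-42],[0,0,0,0,-49],[0,0,0,0,-56.5]]' >/dev/null
python3 -m handwheel '[[0,0,0,0,0],[0,0,0,0,0],[0,0,0,0,0],[0,0,0,0,0]]' 
python3 - <<'E'
from h import *
to(.562,-.009,.235,207.5)
lo,hi=(.5,-.08),(.62,.06)
for n in ('scene','side'):
    p,d,c=snap(n,n+'3');W=world(d,c); print(n)
    print('socket',rect(W,.172,.190,lo,hi),rect(W,.165,.2,lo,hi));print('handle',rect(W,.225,.275,lo,hi));print('head',rect(W,.112,.14,lo,hi));print('bar',rect(W,.096,.104,lo,hi))
a=cv2.imread('pics/scene3.png')[110:220,200:310];b=cv2.imread('pics/side3.png')[100:210,200:310]
cv2.imwrite('pics/s3.png',cv2.resize(np.hstack([a,b]),None,fx=3.6,fy=3.6,interpolation=2))
E
```

```text
t: 7.48
tcp_pos: [0.5618, -0.0105, 0.2337]
tool_rot: [180.0, 0.0, -153.3]
ft_force: [1.1, 1.0, -1.2]
grip_width: 0.0232
at [ 0.5618 -0.0105  0.2337] rot [ 179.99    0.   -153.3 ] F [ 1.1   0.99 -1.2 ] j [ -1.1   6.7  12.2  95.5   0.  -27.8] t 7.4833
go [-0.0008  0.0012 -0.0013] turn -0.8
scene
socket (49, array([568.7, -16.5]), array([568.9, -16.6]), array([22.1, 13.1]), 35.1) (98, array([567.7, -14.5]), array([565.2, -10.8]), array([22.2, 27. ]), 30.1)
handle (100, array([574.4, -25.8]), array([573.4, -25.1]), array([24.4, 18.8]), 36.7)
head (43, array([566.6, -10.7]), array([566. ,  -9.9]), array([14.4, 15.6]), 30.2)
bar (198, array([567.6, -13.5]), array([565. ,  -8.5]), array([32.6, 99. ]), 0.2)
side
socket (49, array([558.3,  -0.9]), array([558.3,  -1.6]), array([22.4, 11.1]), 26.9) (92, array([559.5,  -2.6]), array([561.1,  -6.9]), array([22.5, 24. ]), 27.1)
handle (141, array([555.2,   6.9]), array([558.7,   5.6]), array([29.5, 21.2]), 0.7)
head (42, array([560.2,  -4.6]), array([560.9,  -6.2]), array([14.8, 14.8]), 28.8)
bar (144, array([558.2,   5.5]), array([560.8,  -6.5]), array([100.8,  30.7]), 88.7)
```

View pics/s3.png

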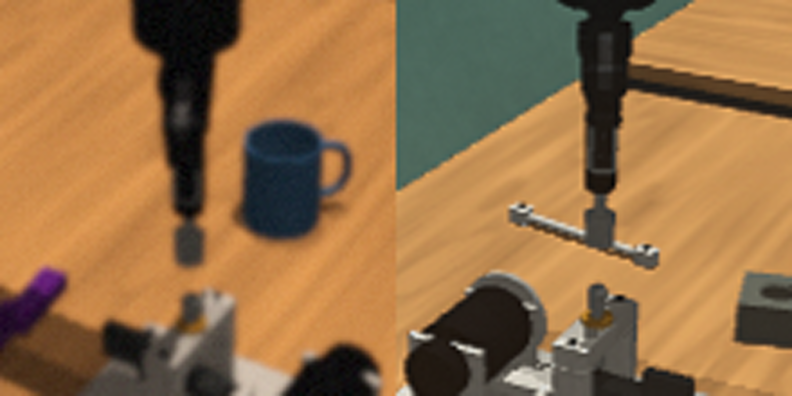

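```bash
python3 -m handwheel '[[0,-0.0006,0.0006,0.02,0],[0,-0.0006,0.0006,0.034,0],[0,-0.0006,0.0006,0.037,0],[0,-0.0006,0.0006,0.039,0],[0,-0.0006,0.0006,0.041,0],[0,-0.0006,0.0006,0.041,0]]'; python3 -m handwheel '[[0,0,0,0.0015,0],[0,0,0,0.003,0],[0,0,0,0.003,0]]';python3 -c "
from h import *
to(.5621,-.0097,.1777,207.5)"
```

```text
t: 8.08
tcp_pos: [0.5622, -0.0097, 0.1933]
tool_rot: [-180.0, 0.0, -153.1]
ft_force: [0.2, 0.1, -2.2]
grip_width: 0.0234
t: 8.33
tcp_pos: [0.5621, -0.0096, 0.1899]
tool_rot: [180.0, 0.0, -153.1]
ft_force: [-0.0, -0.2, -1.4]
grip_width: 0.0236
at [ 0.5621 -0.0096  0.1899] rot [ 1.7998e+02  2.0000e-02 -1.5313e+02] F [-0.04 -0.22 -1.39] j [ -1.    6.    6.6  90.6   0.  -27.9] t 8.3333
go [ 0.0001 -0.0001  0.0122] turn -0.63
```

```bash
python3 -m handwheel '[[0,0,0,0.003,0],[0,0,0,0.005,0],[0,0,0,0.005,0]]'; python3 -m handwheel '[[0,0,0,0.003,0],[0,0,0,0.005,0],[0,0,0,0.0065,0],[0,0,0,0.0065,0]]';python3 -c "
from h import *
to(.5621,-.0097,.1777,207.5);print(telemetry.get_state()['moment'])"
```

```text
t: 8.58
tcp_pos: [0.562, -0.0096, 0.1842]
tool_rot: [180.0, -0.0, -153.1]
ft_force: [0.2, 0.9, -1.9]
grip_width: 0.0233
t: 8.92
tcp_pos: [0.562, -0.0096, 0.1779]
tool_rot: [180.0, -0.0, -153.1]
ft_force: [-0.4, 1.6, -3.0]
grip_width: 0.0235
at [ 0.562  -0.0096  0.1779] rot [ 1.7997e+02 -1.0000e-02 -1.5313e+02] F [-0.42  1.56 -3.04] j [ -1.    5.9   5.1  89.3   0.  -27.9] t 8.9167
go [-0.     -0.0001  0.0002] turn -0.63
[ 0.3015237   0.0541362  -0.00723337]
```

```bash
python3 -m handwheel '[[0,0,0,0,2],[0,0,0,0,4]]'>/dev/null; python3 -c "
from h import *
s=telemetry.get_state();print(s['moment'],s['tool_rot'])";  python3 -m handwheel '[[0,0,0,0,2],[0,0,0,0,4]]'>/dev/null; python3 -c "
from h import *
s=telemetry.get_state();print(s['moment'],s['tool_rot'])"; python3 -m handwheel '[[0,0,0,0,2],[0,0,0,0,4]]'>/dev/null; python3 -c "
from h import *
s=telemetry.get_state();print(s['moment'],s['tool_rot'])";  python3 -m handwheel '[[0,0,0,0,2],[0,0,0,0,4]]'>/dev/null; python3 -c "
from h import *
s=telemetry.get_state();print(s['moment'],s['tool_rot'],s['ft_force'])"
```

```text
[0.67014328 0.38886937 0.03021632] [ 1.79943726e+02 -2.05676993e-02 -1.57204866e+02]
[0.76908506 0.39086808 0.06717441] [ 1.79928862e+02 -2.23982595e-02 -1.61211717e+02]
[0.76468388 0.35789199 0.06052054] [ 1.79927676e+02 -3.98497427e-02 -1.65207050e+02]
[0.79815164 0.38594825 0.05411442] [ 1.79926945e+02 -5.27504097e-02 -1.69207785e+02] [-1.56493385  2.86528226 -2.67548777]
```

```bash
python3 -m handwheel '[[0,0,0,0.0003,7],[0,0,0,0.0006,14],[0,0,0,0.0008,21],[0,0,0,0.001,28],[0,0,0,0.0012,35],[0,0,0,0.0015,42],[0,0,0,0.0017,49],[0,0,0,0.0019,56]]'; python3 -c "
from h import *
s=telemetry.get_state();print(s['moment'])"; python3 -m handwheel '[[0,0,0,0.0002,7],[0,0,0,0.0004,14],[0,0,0,0.0006,21],[0,0,0,0.0008,28],[0,0,0,0.001,36],[0,0,0,0.001,36],[0,0,0,0.001,36]]'; python3 -c "
from h import *
s=telemetry.get_state();print(s['moment'],s['tool_rot'],s['ft_force'])"
```

```text
t: 10.25
tcp_pos: [0.5614, -0.0088, 0.1762]
tool_rot: [180.0, -0.1, 134.6]
ft_force: [-3.6, 5.8, -0.5]
grip_width: 0.0236
[1.46661948 0.95034365 0.11267612]
t: 10.83
tcp_pos: [0.5616, -0.0085, 0.1752]
tool_rot: [-180.0, -0.2, 98.8]
ft_force: [-2.7, 6.4, -1.0]
grip_width: 0.0232
[1.7014149  0.62691925 0.03932795] [-1.79956035e+02 -1.55075534e-01  9.88203347e+01] [-2.69055483  6.41015337 -0.95609071]
```

```bash
python3 -m handwheel '[[1,0,0,0,0],[1,0,0,0,0],[1,0,0,0,0],[1,0,0,0,0],[1,0,0,-0.02,0],[1,0,0,-0.055,0],[1,0,0,-0.085,0],[1,0,0,-0.085,-7]]'; python3 -m handwheel '[[1,0.003,-0.018,0,-7],[1,0.006,-0.036,0,-14],[1,0.009,-0.054,0,-21],[1,0.0118,-0.0726,0,-28],[1,0.0118,-0.0726,0,-35],[1,0.0118,-0.0726,0,-42],[1,0.0118,-0.0726,0,-49],[1,0.0118,-0.0726,0,-56]]';  python3 -m handwheel '[[1,0,0,0,-7],[1,0,0,0,-14],[1,0,0,0,-18],[1,0,0,0,-18]]'; python3 - <<'E'
from h import *
to(.488,-.008,.032,179.2)
c0=cams.calibration('wrist');p,d,c=snap('wrist','w4');W=world(d,c0)
print('blade',rect(W,.060,.075,(.45,-.06),(.53,.05)),'block',rect(W,.044,.052,(.45,-.06),(.56,.05)))
cv2.imwrite('pics/w4b.png',cv2.resize(p[:,:,::-1],None,fx=1.3,fy=1.3,interpolation=2))
E
```

```text
t: 11.5
tcp_pos: [0.5633, -0.0099, 0.2667]
tool_rot: [179.6, 0.1, 105.7]
ft_force: [0.7, 0.2, 0.3]
grip_width: 0.0855
t: 12.17
tcp_pos: [0.489, -0.0184, 0.2607]
tool_rot: [180.0, 0.0, 162.2]
ft_force: [-0.6, -0.1, -0.3]
grip_width: 0.0856
t: 12.5
tcp_pos: [0.4891, -0.0183, 0.2605]
tool_rot: [180.0, 0.0, -180.0]
ft_force: [0.2, -0.1, 0.1]
grip_width: 0.0852
at [ 0.4891 -0.0183  0.2605] rot [ 1.8000e+02  2.0000e-02 -1.7996e+02] F [ 0.24 -0.11  0.13] j [-2.1 -2.6  5.7 98.2  0.  -2.2] t 12.5
go [0.0011 0.0103 0.2285] turn 0.84
blade (450, array([496.2,  -6.3]), array([496.6,  -6.4]), array([12., 42.]), 89.9) block (796, array([537.3,  -6.8]), array([530.4,   2.8]), array([82.2, 88.7]), 58.0)
```

View pics/w4b.png

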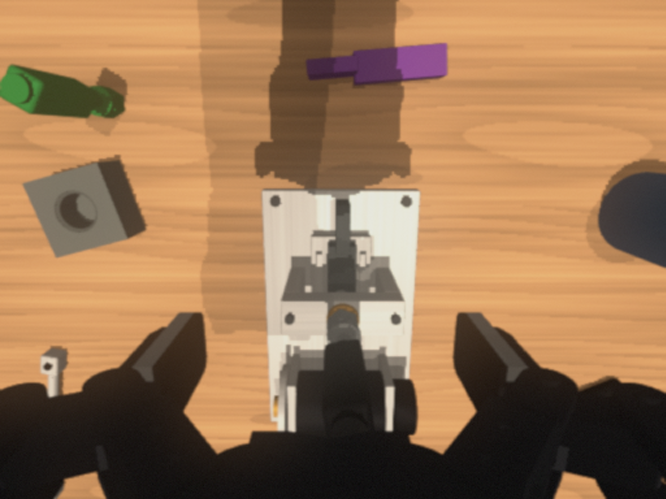

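```bash
python3 -m handwheel '[[1,0.002,0.011,0.03,0.8],[1,0.002,0.011,0.07,0.8],[1,0.002,0.011,0.11,0.8],[1,0.002,0.011,0.15,0.8],[1,0.002,0.011,0.185,0.8],[1,0.002,0.011,0.215,0.8],[1,0.002,0.011,0.2275,0.8],[1,0.002,0.011,0.2275,0.8]]'; python3 -m handwheel '[[1,0,0,0,0],[0.15,0,0,0,0],[0,0,0,0,0],[0,0,0,0,0],[0,0,0,0,0],[0,0,0,0,0],[0,0,0,0,0]]' 20; python3 -c "
from h import *
to(.487,-.0073,.032,179.2)"
```

```text
t: 13.22
tcp_pos: [0.4852, -0.0071, 0.0302]
tool_rot: [180.0, -0.3, 179.0]
ft_force: [0.0, -0.5, -0.2]
grip_width: 0.0856
t: 13.8
tcp_pos: [0.4872, -0.0071, 0.0332]
tool_rot: [180.0, 0.0, 179.1]
ft_force: [-1.1, -1.1, 0.3]
grip_width: 0.0124
at [ 0.4872 -0.0071  0.0332] rot [1.7999e+02 3.0000e-02 1.7907e+02] F [-1.11 -1.06  0.34] j [ -0.8  -2.7 -19.7  73.    0.    0.1] t 13.8
go [ 0.0002 -0.0002  0.0012] turn -0.13
```

```bash
f='ft_force|tcp'; for1(){ grep -E "ft_force|tcp"|tr '\n' ' ';echo; }
python3 -m handwheel '[[0,0.001,0,0,0],[0,0.002,0,0,0]]'|for1
python3 -m handwheel '[[0,0.001,0,0,0]]'|for1
python3 -m handwheel '[[0,0.001,0,0,0]]'|for1
python3 -m handwheel '[[0,0.001,0,0,0]]'|for1
python3 -m handwheel '[[0,0.001,0,0,0]]'|for1
python3 -m handwheel '[[0,0.001,0,0,0]]'|for1
python3 -m handwheel '[[0,0.001,0,0,0]]'|for1
echo back
python3 -m handwheel '[[0,-0.001,0,0,0],[0,-0.002,0,0,0]]'|for1
python3 -m handwheel '[[0,-0.001,0,0,0]]'|for1
python3 -m handwheel '[[0,-0.001,0,0,0]]'|for1
python3 -m handwheel '[[0,-0.001,0,0,0]]'|for1
python3 -m handwheel '[[0,-0.001,0,0,0]]'|for1
python3 -m handwheel '[[0,-0.001,0,0,0]]'|for1
python3 -m handwheel '[[0,-0.001,0,0,0]]'|for1
```

```text
tcp_pos: [0.4855, -0.0071, 0.0332] ft_force: [1.6, -0.3, 1.4] 
tcp_pos: [0.4844, -0.0071, 0.0332] ft_force: [2.2, 0.7, 1.7] 
tcp_pos: [0.4833, -0.0071, 0.0332] ft_force: [3.7, 0.4, 2.4] 
tcp_pos: [0.4823, -0.007, 0.0332] ft_force: [3.3, -0.5, 3.2] 
tcp_pos: [0.4813, -0.007, 0.0332] ft_force: [3.3, 0.2, 2.1] 
tcp_pos: [0.4803, -0.007, 0.0332] ft_force: [3.5, 0.2, 3.1] 
tcp_pos: [0.4793, -0.007, 0.0332] ft_force: [2.7, -0.4, 3.8] 
back
tcp_pos: [0.4795, -0.007, 0.0332] ft_force: [-9.0, -0.6, 13.5] 
tcp_pos: [0.4805, -0.007, 0.0332] ft_force: [-8.6, 0.7, 12.5] 
tcp_pos: [0.4814, -0.007, 0.0332] ft_force: [-8.5, 0.4, 12.4] 
tcp_pos: [0.4824, -0.007, 0.0332] ft_force: [-8.3, 0.4, 13.0] 
tcp_pos: [0.4834, -0.007, 0.0332] ft_force: [-9.5, 0.5, 12.9] 
tcp_pos: [0.4844, -0.0071, 0.0332] ft_force: [-9.1, 1.6, 12.7] 
tcp_pos: [0.4854, -0.0071, 0.0332] ft_force: [-9.5, -0.1, 13.1]
```

```bash
python3 -m handwheel '[[1,0,0,0,0],[1,0,0,0,0],[1,0,0,0,0],[1,0,0,-0.03,0],[1,0,0,-0.07,0],[1,0,0,-0.11,0],[1,0,0,-0.15,0],[1,0,0,-0.19,0]]' 60;  python3 -m handwheel '[[1,0,0,-0.035,0],[1,-0.006,0,-0.05,-3],[1,-0.03,0,-0.05,-6],[1,-0.06,0,-0.05,-9.7],[1,-0.0762,-0.001,-0.05,-9.7],[1,-0.0762,-0.001,-0.05,-9.7],[1,-0.0762,-0.001,-0.05,-9.7]]';python3 - <<'E'
from h import *
to(.562,-.0095,.1755,188.8)
c0=cams.calibration('wrist');p,d,c=snap('wrist','w5');W=world(d,c0)
lo,hi=(.5,-.06),(.63,.05)
print('top',rect(W,.222,.24,lo,hi),W[(abs(W[...,0]-.56)<.02)&(abs(W[...,1]+.009)<.02)][:,2].max(),'hdl',rect(W,.165,.24,lo,hi))
E
```

```text
t: 15.8
tcp_pos: [0.4864, -0.0071, 0.2244]
tool_rot: [180.0, -0.0, 179.1]
ft_force: [1.5, -0.8, 0.6]
grip_width: 0.0856
t: 16.38
tcp_pos: [0.5634, -0.0094, 0.2716]
tool_rot: [180.0, -0.1, -171.2]
ft_force: [-0.0, -0.4, 0.7]
grip_width: 0.0856
at [ 0.5634 -0.0094  0.2716] rot [ 1.7996e+02 -1.4000e-01 -1.7124e+02] F [-0.03 -0.41  0.73] j [ -1.    8.2  18.1 100.1   0.   -9.7] t 16.3833
go [0.0014 0.0001 0.0961] turn -0.04
top (1454, array([558.7,  -8.3]), array([560.7,  -8. ]), array([24.2, 23.9]), 9.5) 0.3720810871158874 hdl (2034, array([556.1,  -8.8]), array([560.6,  -8. ]), array([24.3, 24. ]), 9.8)
```

```bash
python3 -m handwheel '[[1,0.001,0,0.03,0],[1,0.001,0,0.065,-0.8],[1,0.001,0,0.09,-0.8],[1,0.001,0,0.096,-0.8],[1,0.001,0,0.096,-0.8],[0.1,0.001,0,0.096,-0.8],[0,0.001,0,0.096,-0.8],[0,0.001,0,0.096,-0.8]]' 60; python3 -m handwheel '[[0,0,0,0,0],[0,0,0,0,0],[0,0,0,0,0]]';python3 -c "
from h import *
s=telemetry.get_state();print(s['moment'],s['tool_rot'])"
```

```text
t: 17.1
tcp_pos: [0.563, -0.0095, 0.179]
tool_rot: [-180.0, 0.2, -170.4]
ft_force: [-0.1, -0.3, 0.2]
grip_width: 0.0514
t: 17.35
tcp_pos: [0.5626, -0.0092, 0.1778]
tool_rot: [179.9, 0.1, -170.4]
ft_force: [-0.1, 1.8, 4.4]
grip_width: 0.0236
[ 0.52077905  0.16286715 -0.00197829] [ 1.79947232e+02  8.37499851e-02 -1.70416369e+02]
```

```bash
python3 -m handwheel '[[0,0,0,0.0002,7],[0,0,0,0.0004,14],[0,0,0,0.0006,21],[0,0,0,0.0008,28],[0,0,0,0.001,35],[0,0,0,0.0011,41],[0,0,0,0.0011,41],[0,0,0,0.0011,41]]';python3 -c "
from h import *
s=telemetry.get_state();print(s['moment'],s['tool_rot'])"
python3 -m handwheel '[[1,0,0,0,0],[1,0,0,0,0],[1,0,0,0,0],[1,0,0,-0.02,0],[1,0,0,-0.055,0],[1,0,0,-0.085,0],[1,0,0,-0.09,-7],[1,0,0,-0.09,-14]]'; python3 -c "
from h import *
to(.487,-.0073,.2605,179.2)"
```

```text
t: 18.02
tcp_pos: [0.5622, -0.0092, 0.1767]
tool_rot: [179.9, 0.0, 148.5]
ft_force: [-2.4, 2.6, 5.8]
grip_width: 0.023
[0.39870619 0.62815038 0.02044534] [1.79945828e+02 7.14905100e-03 1.48543032e+02]
t: 18.68
tcp_pos: [0.5631, -0.0097, 0.2686]
tool_rot: [179.9, 0.2, 162.9]
ft_force: [0.1, -0.5, -0.8]
grip_width: 0.0853
at [ 0.5631 -0.0097  0.2686] rot [179.93   0.22 162.86] F [ 0.06 -0.47 -0.79] j [-1.   7.6 17.1 99.3  0.  16.1] t 18.6833
go [ 0.0734 -0.0201  0.0081] turn -16.34
```

```bash
python3 -m handwheel '[[1,0.036,-0.01,0,-7],[1,0.0735,-0.0195,0.008,-14],[1,0.0735,-0.0195,0.03,-16.3],[1,0.0735,-0.0195,0.07,-16.3],[1,0.0735,-0.0195,0.11,-16.3],[1,0.0735,-0.0195,0.15,-16.3],[1,0.0735,-0.0195,0.19,-16.3],[1,0.0735,-0.0195,0.22,-16.3]]'; python3 -m handwheel '[[1,0,0,0.015,0],[1,0,0,0.015,0],[1,0,0,0.015,0]]'; python3 -m handwheel '[[0.15,0,0,0,0],[0,0,0,0,0],[0,0,0,0,0],[0,0,0,0,0],[0,0,0,0,0],[0,0,0,0,0]]' 20; python3 -c "
from h import *
to(.487,-.0073,.033,179.2)"
```

```text
t: 19.35
tcp_pos: [0.4849, -0.0061, 0.0425]
tool_rot: [180.0, -0.1, 178.9]
ft_force: [-0.1, 0.8, 0.7]
grip_width: 0.0853
t: 19.6
tcp_pos: [0.4858, -0.0061, 0.0306]
tool_rot: [180.0, -0.1, 178.9]
ft_force: [-0.0, -1.0, 1.2]
grip_width: 0.0856
t: 20.1
tcp_pos: [0.4865, -0.0061, 0.0312]
tool_rot: [180.0, 0.0, 178.9]
ft_force: [-0.3, -1.4, 0.5]
grip_width: 0.0129
at [ 0.4865 -0.0061  0.0312] rot [1.7999e+02 3.0000e-02 1.7887e+02] F [-0.25 -1.44  0.52] j [ -0.7  -2.7 -19.9  72.7   0.    0.4] t 20.1
go [-0.0006 -0.0012 -0.0018] turn -0.33
```

```bash
for1(){ grep -E "ft_force|tcp"|tr '\n' ' ';echo; }
python3 -m handwheel '[[0,0.001,0,0,0],[0,0.002,0,0,0]]'|for1
python3 -m handwheel '[[0,0.001,0,0,0]]'|for1
python3 -m handwheel '[[0,0.001,0,0,0]]'|for1
python3 -m handwheel '[[0,0.001,0,0,0]]'|for1
python3 -m handwheel '[[0,0.001,0,0,0]]'|for1
echo raise
python3 -m handwheel '[[0,0.001,0,-0.0002,0]]'|for1
python3 -m handwheel '[[0,0.001,0,0,0]]'|for1
python3 -m handwheel '[[0,0.001,0,0,0]]'|for1
python3 -m handwheel '[[0,0.001,0,0,0]]'|for1
python3 -m handwheel '[[0,0.001,0,0,0]]'|for1
```

```text
tcp_pos: [0.4851, -0.0061, 0.0312] ft_force: [5.2, -0.5, -0.7] 
tcp_pos: [0.484, -0.006, 0.0312] ft_force: [4.7, -0.5, 0.7] 
tcp_pos: [0.4829, -0.006, 0.0311] ft_force: [5.4, 0.1, 0.1] 
tcp_pos: [0.4819, -0.006, 0.0312] ft_force: [6.2, 0.8, 0.7] 
tcp_pos: [0.4809, -0.0059, 0.0312] ft_force: [4.9, 0.2, 0.2] 
raise
tcp_pos: [0.4797, -0.0059, 0.0312] ft_force: [4.3, 0.1, -0.7] 
tcp_pos: [0.4786, -0.0059, 0.0312] ft_force: [5.2, 0.6, 1.4] 
tcp_pos: [0.4775, -0.0059, 0.0312] ft_force: [5.7, -0.0, -0.4] 
tcp_pos: [0.4765, -0.0059, 0.0312] ft_force: [4.8, -0.7, 0.9] 
tcp_pos: [0.4755, -0.0058, 0.0312] ft_force: [5.1, 0.4, 0.2]
```

```bash
python3 -m handwheel '[[1,0,0,0,0],[1,0,0,0,0],[1,0,0,0,0],[1,0,0,-0.03,0],[1,0,0,-0.07,0],[1,0,0,-0.11,0],[1,0,0,-0.15,0],[1,0,0,-0.19,7]]' 60;  python3 -m handwheel '[[1,0,0,-0.035,7],[1,-0.006,0,-0.05,14],[1,-0.03,0,-0.05,21],[1,-0.06,-0.002,-0.05,23],[1,-0.0865,-0.0045,-0.05,23],[1,-0.0865,-0.0045,-0.05,23],[1,-0.0865,-0.0045,-0.05,23]]';python3 - <<'E'
from h import *
c0=cams.calibration('wrist');p,d,c=snap('wrist','w6');W=world(d,c0)
lo,hi=(.5,-.06),(.63,.05)
print('top',rect(W,.222,.24,lo,hi),'hdl',rect(W,.165,.24,lo,hi))
to(.562,-.0095,.1765,148.5)
E
```

```text
t: 21.68
tcp_pos: [0.4745, -0.0059, 0.2227]
tool_rot: [180.0, -0.0, 172.0]
ft_force: [1.5, -0.4, -0.7]
grip_width: 0.0852
t: 22.27
tcp_pos: [0.5607, -0.0228, 0.2694]
tool_rot: [-179.9, -0.2, 148.9]
ft_force: [-0.1, 0.5, 0.8]
grip_width: 0.0854
top (1453, array([559. ,  -7.2]), array([560.5,  -7.6]), array([23.6, 23.7]), 58.4) hdl (2022, array([556.6,  -5.8]), array([560.5,  -7.6]), array([23.6, 23.7]), 58.4)
at [ 0.56   -0.0226  0.2702] rot [-1.7995e+02 -1.2000e-01  1.4886e+02] F [-1.    0.37  0.4 ] j [-2.3  7.7 17.4 99.8  0.  28.8] t 22.3167
go [0.0051 0.0123 0.0937] turn 0.36
```

```bash
python3 -m handwheel '[[1,0.005,0.0123,0.01,0.4],[1,0.005,0.0123,0.03,0.4],[1,0.005,0.0123,0.065,0.4],[1,0.005,0.0123,0.09,0.4],[1,0.005,0.0123,0.0935,0.4],[0.1,0.005,0.0123,0.0935,0.4],[0,0.005,0.0123,0.0935,0.4],[0,0.005,0.0123,0.0935,0.4]]' 60; python3 -m handwheel '[[0,0,0,0,0],[0,0,0,0,0],[0,0,0,0,-6]]' >/dev/null;python3 -c "
from h import *
s=telemetry.get_state();print(s['tcp_pos'],s['moment'],s['tool_rot'])"; python3 -m handwheel '[[0,0,0,0,-4],[0,0,0,0,-4]]' >/dev/null;python3 -c "
from h import *
s=telemetry.get_state();print(s['moment'],s['tool_rot'])"; python3 -m handwheel '[[0,0,0,0,-3],[0,0,0,0,-3]]' >/dev/null;python3 -c "
from h import *
s=telemetry.get_state();print(s['moment'],s['tool_rot'])"
```

```text
t: 22.98
tcp_pos: [0.5629, -0.0095, 0.18]
tool_rot: [179.9, 0.1, 148.5]
ft_force: [0.2, 0.5, 0.1]
grip_width: 0.0517
[ 0.56301828 -0.00936762  0.17885715] [ 0.11003836 -0.04840035  0.01575415] [1.79916050e+02 1.07049877e-01 1.54389547e+02]
[ 0.18107621 -0.18032799  0.0294274 ] [1.79925431e+02 1.17003777e-01 1.58652915e+02]
[ 0.3059426  -0.2853941   0.01306446] [1.79915357e+02 1.29503793e-01 1.61481884e+02]
```

```bash
m(){ python3 -c "
from h import *
s=telemetry.get_state();print(s['moment'],s['tool_rot'])"; }
python3 -m handwheel '[[0,0,0,0,-2.5],[0,0,0,0,-2.5]]' >/dev/null;m;python3 -m handwheel '[[0,0,0,0,-2.5],[0,0,0,0,-2.5]]' >/dev/null;m;python3 -m handwheel '[[0,0,0,0,-2.5],[0,0,0,0,-2.5]]' >/dev/null;m;python3 -m handwheel '[[0,0,0,0,-2.5],[0,0,0,0,-2.5]]' >/dev/null;m
```

```text
[ 0.47296569 -0.41343058 -0.0407385 ] [1.79901086e+02 1.32942142e-01 1.63955798e+02]
[ 0.60176175 -0.38484904 -0.03430532] [1.79893269e+02 1.42340928e-01 1.66461846e+02]
[ 0.69284239 -0.31923683 -0.0358199 ] [1.79895372e+02 1.49908627e-01 1.68961960e+02]
[ 0.79125509 -0.402113   -0.06050378] [1.79895520e+02 1.59607408e-01 1.71462174e+02]
```

```bash
python3 -m handwheel '[[1,0,0,0,0],[1,0,0,0,0],[1,0,0,0,0],[1,0,0,-0.02,0],[1,0,0,-0.055,0],[1,0,0,-0.085,0],[1,0,0,-0.09,-4],[1,0,0,-0.09,-7.6]]'; python3 -c "
from h import *
to(.4765,-.0065,.0315,179.1)"
```

```text
t: 24.9
tcp_pos: [0.5631, -0.0096, 0.2702]
tool_rot: [180.0, 0.2, 179.2]
ft_force: [-0.2, -0.2, -0.0]
grip_width: 0.0854
at [ 0.5631 -0.0096  0.2702] rot [180.     0.21 179.18] F [-0.22 -0.17 -0.01] j [-1.   7.7 17.4 99.5  0.  -0.2] t 24.9
go [0.0866 0.0019 0.2387] turn 0.08
```

```bash
python3 -m handwheel '[[1,0.04,0.001,0,0],[1,0.0775,0.0019,0,0],[1,0.0866,0.0019,0.03,0],[1,0.0866,0.0019,0.07,0],[1,0.0866,0.0019,0.11,0],[1,0.0866,0.0019,0.15,0],[1,0.0866,0.0019,0.19,0],[1,0.0866,0.0019,0.225,0]]'; python3 -m handwheel '[[1,0,0,0.013,0],[1,0,0,0.013,0],[1,0,0,0.013,0]]'; python3 -m handwheel '[[0.15,0,0,0,0],[0,0,0,0,0],[0,0,0,0,0],[0,0,0,0,0],[0,0,0,0,0],[0,0,0,0,0]]' 20
for1(){ grep -E "ft_force|tcp"|tr '\n' ' ';echo; }
python3 -m handwheel '[[0,0.001,0,0,0],[0,0.002,0,0,0]]'|for1
python3 -m handwheel '[[0,0.001,0,0,0]]'|for1
python3 -m handwheel '[[0,0.001,0,0,0]]'|for1
python3 -m handwheel '[[0,0.001,0,0,0]]'|for1
python3 -m handwheel '[[0,0.001,0,0,0]]'|for1
python3 -m handwheel '[[0,0.001,0,0,0]]'|for1
python3 -m handwheel '[[0,0.001,0,0,0]]'|for1
python3 -m handwheel '[[0,0.001,0,0,0]]'|for1
```

```text
t: 25.57
tcp_pos: [0.4747, -0.0062, 0.0399]
tool_rot: [180.0, -0.1, 179.0]
ft_force: [0.3, -0.1, -0.6]
grip_width: 0.0855
t: 25.82
tcp_pos: [0.4754, -0.0062, 0.0294]
tool_rot: [180.0, -0.1, 179.0]
ft_force: [-0.1, -0.7, 0.6]
grip_width: 0.085
t: 26.32
tcp_pos: [0.476, -0.0061, 0.0298]
tool_rot: [180.0, 0.0, 179.1]
ft_force: [-0.8, 1.6, -0.4]
grip_width: 0.0122
tcp_pos: [0.4745, -0.0061, 0.0299] ft_force: [3.4, 0.2, -0.1] 
tcp_pos: [0.4734, -0.0061, 0.0298] ft_force: [5.1, 0.9, 1.0] 
tcp_pos: [0.4723, -0.0061, 0.0298] ft_force: [4.1, -0.2, 0.4] 
tcp_pos: [0.4712, -0.0061, 0.0299] ft_force: [5.6, 0.8, 1.0] 
tcp_pos: [0.4702, -0.006, 0.0298] ft_force: [4.6, -0.6, 1.7] 
tcp_pos: [0.4692, -0.006, 0.0298] ft_force: [5.0, -0.6, 1.6] 
tcp_pos: [0.4682, -0.006, 0.0298] ft_force: [5.8, -0.0, 1.3] 
tcp_pos: [0.4672, -0.006, 0.0298] ft_force: [4.5, -1.4, 2.0]
```

```bash
python3 -m handwheel '[[1,0,0,0,0],[1,0,0,0,0],[1,0,0,0,0],[1,0,0,-0.03,0],[1,0,0,-0.07,0],[1,0,0,-0.11,0],[1,0,0,-0.15,0],[1,0,0,-0.19,0]]' 60;  python3 -m handwheel '[[1,0,0,-0.035,0],[1,-0.006,0,-0.05,0],[1,-0.03,0,-0.05,7.6],[1,-0.06,-0.001,-0.05,7.6],[1,-0.0955,-0.002,-0.05,7.6],[1,-0.0955,-0.002,-0.05,7.6],[1,-0.0955,-0.002,-0.05,7.6]]';python3 - <<'E'
from h import *
c0=cams.calibration('wrist');p,d,c=snap('wrist','w7');W=world(d,c0)
lo,hi=(.5,-.06),(.63,.05)
print('top',rect(W,.222,.24,lo,hi))
to(.562,-.0095,.177,171.5)
E
```

```text
t: 27.73
tcp_pos: [0.466, -0.006, 0.2211]
tool_rot: [180.0, -0.1, 179.1]
ft_force: [0.9, 0.9, -1.0]
grip_width: 0.0849
t: 28.32
tcp_pos: [0.563, -0.0097, 0.267]
tool_rot: [-180.0, -0.3, 171.5]
ft_force: [-0.1, 0.6, -0.7]
grip_width: 0.0852
top (1495, array([559.,  -8.]), array([560.7,  -8.1]), array([23.9, 23.7]), 81.1)
at [ 0.562  -0.0096  0.2682] rot [-179.99   -0.18  171.47] F [-0.76 -0.99 -0.21] j [-1.   7.9 17.4 99.7  0.   7.5] t 28.3667
go [0.0001 0.0001 0.0912] turn -0.03
```

```bash
python3 -m handwheel '[[1,0,0,0.03,0],[1,0,0,0.065,0],[1,0,0,0.088,0],[1,0,0,0.0912,0],[1,0,0,0.0912,0],[0.1,0,0,0.0912,0],[0,0,0,0.0912,0],[0,0,0,0.0912,0]]' 60; python3 -m handwheel '[[0,0,0,0,0],[0,0,0,0,0],[0,0,0,0,-4],[0,0,0,0,-8.5],[0,0,0,0,-8.5]]';python3 -c "
from h import *
s=telemetry.get_state();print(s['moment'],s['tool_rot'])"
python3 -m handwheel '[[0,0,0,0,4],[0,0,0,0,7],[0,0,0,0,7],[0,0,0,-0.01,7],[0,0,0,-0.03,7],[0,0,0,-0.05,7],[0,0,0,-0.06,7]]'; python3 -c "
from h import *
to(.4879,-.2419,.24,176.7)"
```

```text
t: 29.03
tcp_pos: [0.5629, -0.0096, 0.1804]
tool_rot: [180.0, 0.2, 171.5]
ft_force: [0.2, 0.1, 1.0]
grip_width: 0.0516
t: 29.45
tcp_pos: [0.5627, -0.0091, 0.1793]
tool_rot: [179.9, 0.1, -179.8]
ft_force: [0.0, 2.9, 5.3]
grip_width: 0.0234
[ 0.81701408 -0.0093144   0.02215358] [ 1.79929354e+02  9.82766857e-02 -1.79812906e+02]
t: 30.03
tcp_pos: [0.5625, -0.0097, 0.2409]
tool_rot: [180.0, 0.1, 172.9]
ft_force: [0.1, -0.1, -1.2]
grip_width: 0.0232
at [ 0.5625 -0.0097  0.2409] rot [1.7999e+02 1.0000e-01 1.7290e+02] F [ 0.08 -0.14 -1.17] j [-1.   6.9 13.2 96.2 -0.   6.1] t 30.0333
go [ 0.0453 -0.2396  0.0009] turn -3.8
```

```bash
python3 -m handwheel '[[0,0.006,-0.025,0,0],[0,0.013,-0.063,0,0],[0,0.02,-0.101,0,0],[0,0.027,-0.139,0,0],[0,0.034,-0.177,0,0],[0,0.04,-0.21,0,0],[0,0.0453,-0.2396,0,0],[0,0.0453,-0.2396,0,0]]'; python3 -m handwheel '[[0,0,0,0,0],[0,0,0,0,0],[0,0,0,0,0]]' >/dev/null; python3 - <<'E'
from h import *
lo,hi=(.42,-.31),(.56,-.18)
for n in ('scene','side'):
    p,d,c=snap(n,n+'8');W=world(d,c)
    print(n,'stand',rect(W,.036,.044,lo,hi),'socket',rect(W,.164,.205,lo,hi))
to(.488,-.242,.083,173)
E
```

```text
t: 30.7
tcp_pos: [0.4862, -0.2462, 0.2379]
tool_rot: [-179.9, -0.1, 172.7]
ft_force: [1.1, -0.1, -0.9]
grip_width: 0.0229
scene stand (463, array([ 490.8, -243.2]), array([ 489.9, -242.1]), array([71.5, 72. ]), 14.4) socket (138, array([ 493.9, -243.3]), array([ 489.9, -239.8]), array([23.6, 25.9]), 80.9)
side stand (188, array([ 485.9, -238.7]), array([ 487.9, -242.8]), array([68.9, 78.9]), 14.8) socket (79, array([ 485.8, -233.1]), array([ 486.5, -237.1]), array([23.5, 23.7]), 25.3)
at [ 0.4883 -0.2409  0.2383] rot [179.98  -0.   173.05] F [ 1.23  0.05 -1.34] j [-26.3   4.4  10.2  95.8   0.  -19.3] t 31.05
go [ 0.0002 -0.0011  0.1553] turn 0.05
```

```bash
python3 -m handwheel '[[0,0.0002,-0.0015,0.035,0],[0,0.0002,-0.0015,0.075,0],[0,0.0002,-0.0015,0.105,0],[0,0.0002,-0.0015,0.12,0],[0,0.0002,-0.0015,0.128,0],[0,0.0002,-0.0015,0.134,0],[0,0.0002,-0.0015,0.14,0],[0,0.0002,-0.0015,0.14,0]]'; python3 -m handwheel '[[0,0,0,0.006,0],[0,0,0,0.009,0],[0,0,0,0.009,0]]'; python3 -m handwheel '[[0,0,0,0.002,0],[0,0,0,0.003,0],[0,0,0,0.003,0]]'
```

```text
t: 31.72
tcp_pos: [0.4879, -0.2431, 0.0983]
tool_rot: [180.0, 0.0, 173.0]
ft_force: [-0.2, -0.8, -1.5]
grip_width: 0.0235
t: 31.97
tcp_pos: [0.4876, -0.2433, 0.089]
tool_rot: [180.0, -0.0, 173.0]
ft_force: [0.5, 0.5, -2.5]
grip_width: 0.0236
t: 32.22
tcp_pos: [0.4876, -0.2433, 0.0862]
tool_rot: [180.0, -0.0, 173.0]
ft_force: [-0.1, -0.9, -1.4]
grip_width: 0.0232
```

```bash
python3 -m handwheel '[[0,0,0,0.0015,0],[0,0,0,0.003,0],[0,0,0,0.003,0]]'; python3 -m handwheel '[[0,0,0,0.001,0],[0,0,0,0.002,0],[0,0,0,0.002,0]]';python3 -m handwheel '[[0,0,0,0.001,0],[0,0,0,0.0015,0],[0,0,0,0.0015,0]]'
```

```text
t: 32.47
tcp_pos: [0.4875, -0.2432, 0.0829]
tool_rot: [180.0, -0.0, 173.0]
ft_force: [0.0, -0.1, -1.3]
grip_width: 0.0235
t: 32.72
tcp_pos: [0.4877, -0.2433, 0.0819]
tool_rot: [180.0, 0.0, 173.0]
ft_force: [-0.9, 0.6, 3.9]
grip_width: 0.0232
t: 32.97
tcp_pos: [0.4879, -0.2433, 0.0819]
tool_rot: [-180.0, 0.1, 173.0]
ft_force: [-5.7, 2.7, 14.9]
grip_width: 0.0232
```

```bash
python3 -m handwheel '[[0,0,0,-0.0015,0],[1,0,0,-0.0015,0],[1,0,0,-0.0015,0],[1,0,0,-0.0015,0],[1,0,0,-0.03,0],[1,0,0,-0.065,0],[1,0,0,-0.1,0],[1,0,0,-0.135,-6]]'; python3 - <<'E'
from h import *
to(.468,-.0065,.14,179.1)
c0=cams.calibration('wrist');p,d,c=snap('wrist','w9');W=world(d,c0)
lo,hi=(.42,-.31),(.56,-.18);print('top',rect(W,.125,.14,lo,hi),'stand',rect(W,.036,.044,lo,hi), 'z',np.percentile(W[(abs(W[...,0]-.487)<.008)&(abs(W[...,1]+.242)<.008)][:,2],[5,50,95]))
E
```

```text
t: 33.63
tcp_pos: [0.4872, -0.2431, 0.2159]
tool_rot: [180.0, -0.0, 178.9]
ft_force: [1.0, -0.1, -0.4]
grip_width: 0.0856
at [ 0.4872 -0.2431  0.2159] rot [ 1.7997e+02 -4.0000e-02  1.7889e+02] F [ 1.   -0.11 -0.45] j [-26.5   4.    7.3  93.4   0.  -25.4] t 33.6333
go [0.0238 0.2362 0.0759] turn -0.21
top (984, array([ 484.7, -242.3]), array([ 486.3, -242.3]), array([24. , 24.3]), 83.1) stand (3283, array([ 479.6, -242.1]), array([ 486.7, -242.3]), array([70.5, 70.1]), 14.7) z [0.1318854  0.13563957 0.13663041]
```

```bash
python3 -m handwheel '[[1,0.003,0.03,0,0],[1,0.007,0.068,0,0],[1,0.011,0.106,0,0],[1,0.015,0.144,0,0],[1,0.019,0.182,0,0],[1,0.022,0.212,0.01,0],[1,0.0238,0.2362,0.03,0],[1,0.0238,0.2362,0.06,0]]'; python3 -m handwheel '[[1,0,0,0,0]]' >/dev/null; python3 -c "
from h import *
to(.468,-.0065,.031,179.1)"
```

```text
t: 34.35
tcp_pos: [0.4689, -0.0033, 0.1562]
tool_rot: [179.9, 0.2, 179.2]
ft_force: [-0.4, -0.2, 0.3]
grip_width: 0.0854
at [ 0.4659 -0.0054  0.1498] rot [179.99  -0.38 179.13] F [ 0.13 -1.16 -0.86] j [ -0.7  -7.  -10.8  86.6   0.    0.2] t 34.4333
go [-0.0022 -0.001   0.1188] turn 0.03
```

```bash
python3 -m handwheel '[[1,-0.001,0,0.04,0],[1,-0.001,0,0.08,0],[1,-0.001,0,0.11,0],[1,-0.001,0,0.124,0],[1,-0.001,0,0.124,0],[1,-0.001,0,0.124,0]]'; python3 -m handwheel '[[0.15,0,0,0,0],[0,0,0,0,0],[0,0,0,0,0],[0,0,0,0,0],[0,0,0,0,0],[0,0,0,0,0]]' 20
for1(){ grep -E "ft_force|tcp"|tr '\n' ' ';echo; }
python3 -m handwheel '[[0,0.0007,0,0,0],[0,0.0014,0,0,0]]'|for1
python3 -m handwheel '[[0,0.0007,0,0,0]]'|for1
python3 -m handwheel '[[0,0.0007,0,0,0]]'|for1
python3 -m handwheel '[[0,0.0007,0,0,0]]'|for1
python3 -m handwheel '[[0,0.0007,0,0,0]]'|for1
python3 -m handwheel '[[0,0.0007,0,0,0]]'|for1
python3 -m handwheel '[[0,0.0007,0,0,0]]'|for1
python3 -m handwheel '[[0,0.0007,0,0,0]]'|for1
```

```text
t: 34.93
tcp_pos: [0.4692, -0.0072, 0.0315]
tool_rot: [180.0, -0.0, 178.9]
ft_force: [-0.3, 0.1, 0.6]
grip_width: 0.0858
t: 35.43
tcp_pos: [0.4692, -0.0067, 0.0311]
tool_rot: [180.0, 0.0, 179.0]
ft_force: [-0.5, 1.8, 0.2]
grip_width: 0.0124
tcp_pos: [0.4682, -0.0066, 0.0311] ft_force: [3.6, 0.7, 0.3] 
tcp_pos: [0.4674, -0.0066, 0.0311] ft_force: [3.1, -0.3, 0.7] 
tcp_pos: [0.4667, -0.0066, 0.0311] ft_force: [3.7, 0.0, 0.8] 
tcp_pos: [0.4659, -0.0066, 0.0311] ft_force: [4.8, 1.5, 1.0] 
tcp_pos: [0.4652, -0.0067, 0.0311] ft_force: [4.4, -0.3, 1.9] 
tcp_pos: [0.4645, -0.0066, 0.0311] ft_force: [4.8, -0.2, 2.2] 
tcp_pos: [0.4637, -0.0066, 0.0311] ft_force: [4.6, 0.2, 2.8] 
tcp_pos: [0.463, -0.0066, 0.0311] ft_force: [4.6, -0.3, 2.0]
```

```bash
python3 -m handwheel '[[1,0,0,0,0],[1,0,0,0,0],[1,0,0,0,0],[1,0,0,-0.03,0],[1,0,0,-0.07,0],[1,0,0,-0.11,0],[1,0,0,-0.15,0],[1,0,0,-0.15,0]]'; python3 -m handwheel '[[1,0,0,0,0],[1,0,0,0,0],[1,0,0,0,0],[1,0,0,0,0]]'; python3 - <<'E'
from h import *
c0=cams.calibration('wrist');p,d,c=snap('wrist','w10');W=world(d,c0)
print('blade',rect(W,.060,.075,(.43,-.06),(.53,.05)),'bar',rect(W,.096,.104,(.52,-.08),(.62,.08)),'head',rect(W,.115,.14,(.5,-.06),(.62,.06)))
m=(W[...,2]>.06)&(W[...,2]<.075)&(abs(W[...,0]-.475)<.03)&(abs(W[...,1]+.008)<.02);q=W[m];print(np.polyfit(q[:,0],q[:,2],1))
p,d,c=snap('side','side9')
cv2.imwrite('pics/s9.png',cv2.resize(p[100:300,170:400,::-1],None,fx=3,fy=3,interpolation=2))
E
```

```text
t: 36.85
tcp_pos: [0.4646, -0.0066, 0.1882]
tool_rot: [180.0, 0.5, 179.0]
ft_force: [0.9, 0.0, 0.9]
grip_width: 0.0853
t: 37.18
tcp_pos: [0.462, -0.0066, 0.1792]
tool_rot: [180.0, -0.2, 179.0]
ft_force: [-0.1, -0.2, -0.3]
grip_width: 0.0855
blade (713, array([467.8,  -5.8]), array([468.9,  -5.8]), array([11. , 42.2]), 88.8) bar (3214, array([557.2,  -6.8]), array([561.1,  -7.4]), array([98.2, 31.2]), 90.0) head (298, array([554.8,  -7.1]), array([556.6,  -8.4]), array([ 8.7, 17.7]), 16.2)
[0.02841885 0.05616719]
```

View pics/s9.png

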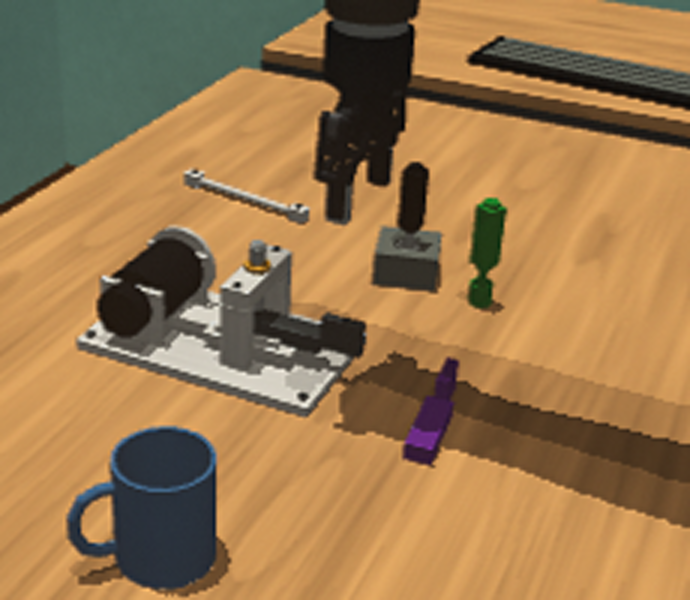

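The measured blade position leaves only about 6–9 mm to the x limit, so I'll nudge the block about 10 mm back in with closed fingers, pushing low on the blade's end.

```bash
python3 -m handwheel '[[0,0.02,0,0,0],[0,0.038,0,0,0],[0,0.038,0,0.03,0],[0,0.038,0,0.07,0],[0,0.038,0,0.11,0],[0,0.038,0,0.135,0],[0,0.038,0,0.143,0],[0,0.038,0,0.143,0]]'
for1(){ grep -E "ft_force|tcp"|tr '\n' ' ';echo; }
python3 -m handwheel '[[0,0,0,0,0],[0,-0.002,0,0,0],[0,-0.005,0,0,0],[0,-0.008,0,0,0]]'|for1
python3 -m handwheel '[[0,-0.001,0,0,0],[0,-0.002,0,0,0]]'|for1
python3 -m handwheel '[[0,-0.001,0,0,0],[0,-0.002,0,0,0]]'|for1
python3 -m handwheel '[[0,-0.001,0,0,0],[0,-0.002,0,0,0]]'|for1
python3 -m handwheel '[[0,-0.001,0,0,0],[0,-0.002,0,0,0]]'|for1
```

```text
t: 37.95
tcp_pos: [0.4231, -0.0059, 0.0358]
tool_rot: [180.0, -0.2, 179.0]
ft_force: [-0.4, -0.1, -0.1]
grip_width: -0.0003
tcp_pos: [0.4341, -0.0061, 0.0393] ft_force: [-0.5, -0.0, -0.4] 
tcp_pos: [0.4353, -0.0061, 0.0383] ft_force: [-1.0, 0.1, -0.1] 
tcp_pos: [0.4368, -0.0061, 0.0378] ft_force: [-0.4, 1.1, -0.6] 
tcp_pos: [0.4383, -0.0061, 0.0377] ft_force: [-4.1, 0.0, 2.7] 
tcp_pos: [0.4402, -0.0062, 0.0377] ft_force: [-5.3, -0.2, 3.0]
```

```bash
for1(){ grep -E "ft_force|tcp"|tr '\n' ' ';echo; }
python3 -m handwheel '[[0,-0.001,0,0,0],[0,-0.002,0,0,0],[0,-0.003,0,0,0],[0,-0.004,0,0,0]]'|for1
python3 -m handwheel '[[0,-0.001,0,0,0],[0,-0.002,0,0,0],[0,-0.003,0,0,0],[0,-0.004,0,0,0]]'|for1
python3 -m handwheel '[[0,0.004,0,0,0],[0,0.02,0,0,0],[0,0.02,0,-0.03,0],[0,0.02,0,-0.07,0],[0,0.02,0,-0.11,0],[0,0.02,0,-0.14,0],[0,0.02,0,-0.15,0],[0,0.02,0,-0.15,0]]'
python3 -m handwheel '[[0,0,0,0,0],[0,0,0,0,0],[0,0,0,0,0],[0,0,0,0,0]]'
python3 - <<'E'
from h import *
c0=cams.calibration('wrist');p,d,c=snap('wrist','w11');W=world(d,c0)
print('blade',rect(W,.060,.075,(.43,-.06),(.53,.05)),'bar',rect(W,.096,.104,(.52,-.08),(.62,.08)))
for n in('scene','side'):
    p,d,c=snap(n,n+'11');W=world(d,c);lo,hi=(.42,-.31),(.56,-.18)
    print(n,rect(W,.075,.14,lo,hi),rect(W,.035,.045,lo,hi))
print(order.hand_in(), telemetry.get_state()['t'])
E
```

```text
tcp_pos: [0.4448, -0.0062, 0.0377] ft_force: [-4.6, 0.1, 3.0] 
tcp_pos: [0.4488, -0.0063, 0.0377] ft_force: [-3.5, 0.2, 2.9] 
t: 40.28
tcp_pos: [0.4303, -0.006, 0.1906]
tool_rot: [180.0, 0.3, 179.0]
ft_force: [0.9, -0.2, 0.2]
grip_width: -0.0
t: 40.62
tcp_pos: [0.4282, -0.006, 0.1863]
tool_rot: [180.0, -0.1, 179.0]
ft_force: [0.2, 0.6, -0.5]
grip_width: -0.0001
blade (142, array([461.3,  -5.8]), array([462.1,  -5.7]), array([11.7,  6.5]), 87.7) bar (95, array([547.1,  -7.4]), array([547.4,  -7.4]), array([4.1, 9.6]), 3.3)
scene (245, array([ 494.8, -247.1]), array([ 490.3, -243. ]), array([24.9, 25.9]), 83.9) (435, array([ 495.6, -247.4]), array([ 490. , -241.9]), array([70.9, 72.3]), 14.6)
side (105, array([ 480.1, -235.7]), array([ 482.1, -241. ]), array([29.3, 16.9]), 80.4) (220, array([ 485.5, -235.4]), array([ 487.6, -242.7]), array([69.5, 78.6]), 14.5)
the job is handed in; nothing more can be done
the job is handed in; nothing more can be done
```

The stop is set, the driver is back in its stand, and I handed the job in at about 41 s of the 72 s. No verdict came back.

**What I did:** I seated the driver on the screw and turned it down about 2.9 mm. The block still slid free, so I turned another 1.1 mm or so. The pull was then about 5 N, so I backed off twice, by roughly 8° each time. I put the driver back and felt the drag once more. That last pull had left the block close to the x limit, so I pushed it about 11 mm back in by the blade's end.

**Last checks:**
- **Drag:** The last pull read about 4.2 N raw, with about 1.5 N of vertical load from the gripper. Corrected for that load it is about 3.3 N, so the tip bears with roughly 2 to 2.5 N. Both figures depend on the assumed 0.6 friction.
- **Final push:** Pushing the block back in read 3.5 to 5.3 N, with about 3 N of vertical load.
- **Driver:** It stands upright and centred in the stand, within about 1 mm by the scene and wrist cameras. The socket met the floor of the hole at the expected height.
- **Block position:** I estimate the grip point at about x = -82 mm in the drive unit's frame. This comes from the position before the push plus the finger travel.

**Failed or uncertain:**
- After the push, the wrist camera saw only part of the blade, so that picture does not confirm the block's position.
- The side camera saw only part of the handle, so it could not confirm the driver's position.
- An early test pushing the block with the fingers gripping it read about 9 N. The gripper was loading the block vertically by about 13 N, so I did not use that reading.

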